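Unclip the port plug, hang it on the spring balance and tug-check it

ROBOT

A 6-joint arm with a two-finger parallel gripper is mounted at the origin on the work surface. World frame = base frame: x ahead of the robot, y to its left, z up, the work surface at z = 0. Lengths are in mm, angles in degrees, forces in N, time in s.
With the tool pointing down it reaches from about 350 to 850 mm from the base axis. Payload 8.1 kg.
Tool frame: the origin (TCP) lies between the finger pads; the fingertips stand 17 mm ahead of it and the grasp point (between the pads) lies 2 mm behind it; z points along the fingers, y is the line along which they close (so a half turn about z gives the same grasp; the last joint's range is limited). The gripper opens to 85 mm and grips with 20 to 120 N. Pads are 22 mm wide; open, the fingers measure 114 mm over their backs; the gripper's body (76 mm by 85 mm) begins 54 mm behind the grasp point. The pads swing forward as they close: fully open they stand 13 mm farther back than shut.
Start: joints at [-71.7, 7.471, 85.268, -0, 87.261, -4.893], TCP at [236.321, -551.505, 248.292] pointing down, gripper open.
Joint ranges: [-169.43, 169.43], [-51.17, 129.36], [1.28, 143.12], [-76.62, 256.62], [0, 156.53], [-152.29, 152.29]. Speed limits (degrees/s): [136.94, 136.94, 159.86, 180, 180, 180].

INTERFACE

Orientations are given as [roll, pitch, yaw] about the fixed x, y, z axes, in that order (R = Rz(yaw) Ry(pitch) Rx(roll)).
In Python, from bench import sense, snapshot, hand_in, trace, place_of gives the robot as it stands.
- The arm moves only by the shell command python3 -m handwheel 'ROWS' [FORCE]. ROWS is JSON, a list of rows, each a list of 7 numbers: the opening, from -1 (shut) to 1 (fully open), then the shift along the tool's x, y, z in cm, then the turn, a rotation vector about the tool's x, y, z in rad. A call has 1 to 12 rows; each row shifts and turns the commanded pose from where the row before left it, along the tool's axes as they then stand; what a row does not reach is not made up. A row lasts 1/12 s, in which the tool goes at most 41.7 mm and 7.16 degrees, less where a joint would pass 70% of its speed; a pose out of reach is approached as far as the arm can. A call with a gripper value outside its range is refused whole. The fingers move at their own pace and stop on an object; FORCE is the grip in N (left out, the last holds). Time passes only in rows, so rows that do not move let the fingers close. It gives the time, the measured TCP pose, the force, the opening and the grip force at its end, in the units of the state.
- sense(): the state, without advancing time (a new reading comes with each control period).
- snapshot(name): name is "scene" or "top" or "wrist"; returns a dict with "image" (400x640x3 uint8, red, green, blue), "intrinsics" (3x3 intrinsics, pixels), "R" (3x3) and "t" (3): a world point X has camera coordinates R X + t. Camera axes: x right, y down, z forward; pixel columns grow to the right and rows downward; lengths in mm; the calibration is good to about 2 mm. A picture is of the moment at which its call begins. There is no depth.
- hand_in(): hands the job in; it is judged then, once.
Trained networks look in a picture, given as the dict that the camera call returned (one of the last four; its "shot" number tells which), for a name from the list of things; names that differ only in an ending like _2 or _b are one class to them, and where a whole thing is asked for, a point or a joint stands for the part that bears it (a point fixed in the world has none). Each returns a list of dicts, best first, with "conf" (0 to 1); they miss things now and then, are a little off and sometimes report something else, mostly with a low value. They report only what shows in the picture. A call takes as long as a camera call.
- trace(picture, query): "pixels" (400x640 bool, what is visible of it).
- place_of(picture, query): "location" ([x, y, z] in mm, in world coordinates, good to about 4 mm: a listed point, or the origin of a listed thing).
The state is a dict: "time": time; "joint_pos": joint angles; "qd": joint speeds; "joint_efforts": joint torques, N m; "tool_pos": TCP position; "tcp_rot": TCP orientation; "ft_force": force on the tool from outside, world axes, zero at the start; "wrist_torque": the same for the moment, N m; "finger_gap": finger opening in mm; "grip_force": force on a finger pad.
Only numpy, scipy, OpenCV 4.12 (cv2) and the standard library are available. Lean on these libraries where they do the work, as an engineer would, in place of code of your own. Each camera call takes 0.05 s, during which the arm holds its last target. There are 200 camera calls.

TASK

Take the pick from its holder and use its foot, not the gripper's fingers, to lift the split retaining ring on the cylinder head by its red tang until the ring stands upright or leans back beyond, then put the pick back in its holder as you found it. Next pull the brass plug out of the bore, hang it by its eye on the hook of the spring balance, and, still holding it, tug it down gently so that the lower edge of the black sleeve sinks into the green band, never down into the red; then let go so that it hangs at rest from the hook alone. Leave the ring up, and leave the other things on the bench where they are.

Things in the scene. Friction and masses are not known exactly. Their poses are not given: they have to be found in the camera images.
- head: Cylinder head, a light metal block fixed to the bench, deck up, 150 (x) x 260 (y) x 80 mm. Origin at the centre of its underside, z up; deck at z = 80 mm. A round bore, 64 mm wide and 20 mm deep, is centred at x = 0, y = +75 mm; the brass plug sits in it under the split ring.
- ring (a joint): Opening of the split ring, rad: 0 flat in the bore mouth over the plug's flange, 1.57 upright, stop at 1.95, leaning back. Stays where left (friction, 0.5 N at the tang). Dark wire 5 mm thick, mean diameter 59 mm, hinged at the bore's +x side; its 46 mm gap faces the head's -x and lets the plug's neck and eye through as the front swings up and over towards +x.
- tang (a point): Middle of the red tang, the bent-up end of the ring; moves with it. Ring flat: a level wire 5 mm thick, 18 mm long along the head's x, centre line 15 mm above the deck (12.5 mm free beneath), 34 mm to -x and 33 mm to +y of the bore centre, reachable from the head's +y and -x sides.
- ring_hinge (a point): Fixed point on the ring's hinge axis, which runs along the head's y; 30 mm to +x of the bore centre and 3 mm below the deck. The tang's middle is 64 mm to -x, 18 mm above and 33 mm to +y of it with the ring flat.
- pick: Pick, 60 g. z: shaft axis, up along the handle; origin on the axis at the foot's underside. Foot: bar 5 mm wide, 4 mm thick, reaching 20 mm from the axis towards -y. Shaft 6 mm thick to z = 65 mm, black collar 30 x 30 mm at z = 65 to 71, orange square handle 16 x 16 mm, sides along x and y, z = 71 to 130 mm (grip there).
- holder: Blue pick holder, fixed block 56 x 64 x 75 mm. Origin on the bench under the pick's axis. Slot from top to bench: x -8 to 8 mm, y -27 to +9 mm. The pick stands in it upright, axes along the holder's, foot in the slot towards -y, collar resting on the top, the pick's origin 10 mm above the holder's.
- plug: Brass plug, 0.24 to 0.36 kg. Origin at the centre of its underside, z up. Flange 60 mm wide, z = 0 to 14 mm; square neck 20 x 20 mm, z = 14 to 52, sides along x and y (grip there); on top a wire eye (4 mm) in the y-z plane, entered along x: opening 20 mm wide, z = 52 to 72 at the sides, 80 in the peak; top 84. Seated, its z = 20 mm is level with the deck; lifts straight out.
- eye (a point): Underside of the peak of the plug's eye, where it hangs: on the plug's axis, 80 mm above its underside.
- balance: Spring balance stand, fixed. Origin at the centre of the underside of its base (150 x 120 x 15 mm). White square column 30 mm wide at the origin, blue cap 44 mm wide from 245 to 275 mm. Painted round the column: green band from 134 to 150 mm height, red band from 116 to 134 mm.
- hook (a joint): How far the hook and its black sleeve (42 mm square) have sunk, m: 0 unloaded, stop at 0.045. Spring of 300 N/m: the plug alone sinks it about 0.010. The sleeve's lower edge is at 170 mm unloaded, enters the green band at 0.020 and the red one at 0.036.
- hook_seat (a point): Where the eye hangs: upper side of the hook's bar, 193 mm high unloaded, 95 mm to the balance's -x of its column centre; sinks with the hook; axes as the balance's. Bar 6 mm thick, level, along x; its free end points to -x, 20 mm beyond this point, and turns up there, the tip 8 mm above the bar's upper side. Put the eye over this end from -x, then lower.
- mug: Blue mug, 80 mm wide, 90 mm high; leave it alone. Origin at its underside.
- oil: Yellow oil bottle, 60 mm wide, 150 mm high; leave it alone. Origin at its underside.
- valve_a: Engine valve standing on its 32 mm disc, 95 mm high; leave it alone. Origin at its underside.
- valve_b: A second such valve; leave it alone.
- cap: Dark steel collar 44 mm wide, 22 mm high; leave it alone. Origin at its underside.
- wrench: Wrench lying flat; leave it alone.
- tappet: Steel tappet, a cylinder 32 mm wide, 26 mm high; leave it alone. Origin at its underside.

How it is judged:
By the outcome, as a careful person would: the job done as asked, in the order asked, and still so for the second after the job is handed in, with the robot touching nothing.
It also fails if it takes over 67 s, if anything falls off the work surface, if the arm or the gripper's body presses on something with over 40 N, if the wrist force passes 120 N, or if a joint passes its speed limit or range.

## Working session

There is one attempt and no reset: what is moved stays moved. The work goes in short steps, Python scripts to look and compute and a shell command to move; the robot and the scene stay as the last step left them, time stands still between calls to the robot, and variables do not carry over. Pictures are saved under pics/ and viewed, at most 10 in all, crops included, and the job is handed in when it is done.

```bash
ls; mkdir -p pics; cat > h.py <<'E'
import numpy as np, cv2
from bench import sense, snapshot, hand_in, trace, place_of
from scipy.spatial.transform import Rotation as Ro
def save(p,name,crop=None,s=1):
    im=p["image"][:,:,::-1]
    if crop: im=im[crop[1]:crop[3],crop[0]:crop[2]]
    cv2.imwrite("pics/"+name,cv2.resize(im,None,fx=s,fy=s))
def proj(p,X):
    c=p["R"]@np.array(X,float)+p["t"]; u=p["intrinsics"]@c; return u[:2]/u[2]
def onplane(p,uv,z):
    d=p["R"].T@np.linalg.inv(p["intrinsics"])@np.array([uv[0],uv[1],1.]); o=-p["R"].T@np.array(p["t"])
    return o+d*(z-o[2])/d[2]
E
python3 - <<'E'
from h import *
s=sense(); print({k:np.round(v,2) for k,v in s.items()})
ps={n:snapshot(n) for n in("scene","top")}
for n,p in ps.items():
    save(p,n+".png")
    for q in "head tang ring_hinge pick holder plug eye balance hook_seat mug oil valve_a cap wrench tappet".split():
        print(n,q,[(np.round(d["location"]).tolist(),round(d["conf"],2)) for d in place_of(p,q)[:2]])
E
```

```text
pics
{'time': np.float64(0.0), 'joint_pos': array([-71.7 ,   7.52,  85.33,  -0.  ,  87.26,  -4.89]), 'qd': array([-0.07,  0.05,  0.02,  0.04,  0.04, -0.01]), 'joint_efforts': array([ 0.000e+00, -5.694e+01, -5.006e+01, -0.000e+00,  1.000e-02,
       -0.000e+00]), 'tool_pos': array([ 236.14, -551.  ,  247.22]), 'tcp_rot': array([-1.7989e+02, -1.0000e-02,  2.3190e+01]), 'ft_force': array([-0.82, -0.07, -0.84]), 'wrist_torque': array([ 0.03, -0.02, -0.03]), 'grip_force': np.float64(0.0), 'finger_gap': np.float64(85.35)}
scene head [([550.0, -16.0, 0.0], 0.89)]
scene tang [([525.0, 101.0, 95.0], 0.53)]
scene ring_hinge [([582.0, 61.0, 76.0], 0.83)]
scene pick []
scene holder [([531.0, -302.0, -2.0], 0.87), ([368.0, 80.0, -0.0], 0.44)]
scene plug [([554.0, 63.0, 59.0], 0.82)]
scene eye [([553.0, 64.0, 143.0], 0.78)]
scene balance [([660.0, 296.0, 2.0], 0.64)]
scene hook_seat [([684.0, -401.0, -0.0], 0.63), ([565.0, 295.0, 194.0], 0.62)]
scene mug [([772.0, 184.0, -3.0], 0.56), ([370.0, 78.0, 1.0], 0.23)]
scene oil [([752.0, -249.0, 0.0], 0.65)]
scene valve_a [([772.0, 184.0, -2.0], 0.68), 
[... 194 characters left out ...]
0, -236.0, -2.0], 0.53)]
top head [([551.0, -12.0, -4.0], 0.75)]
top tang [([557.0, 59.0, 140.0], 0.72)]
top ring_hinge [([587.0, 62.0, 76.0], 0.77), ([386.0, -235.0, -1.0], 0.47)]
top pick [([530.0, -302.0, 11.0], 0.46)]
top holder [([537.0, -305.0, -5.0], 0.59)]
top plug [([553.0, 62.0, 64.0], 0.76)]
top eye [([557.0, 58.0, 140.0], 0.5)]
top balance [([657.0, 298.0, -1.0], 0.7)]
top hook_seat [([569.0, 294.0, 192.0], 0.66)]
top mug [([777.0, 188.0, -3.0], 0.59)]
top oil [([755.0, -248.0, 3.0], 0.92)]
top valve_a [([367.0, 77.0, -1.0], 0.65), ([776.0, 187.0, -5.0], 0.6)]
top cap [([383.0, 181.0, 2.0], 0.4)]
top wrench [([675.0, -396.0, 2.0], 0.51)]
top tappet [([387.0, -234.0, -0.0], 0.67)]
```

View pics/scene.png

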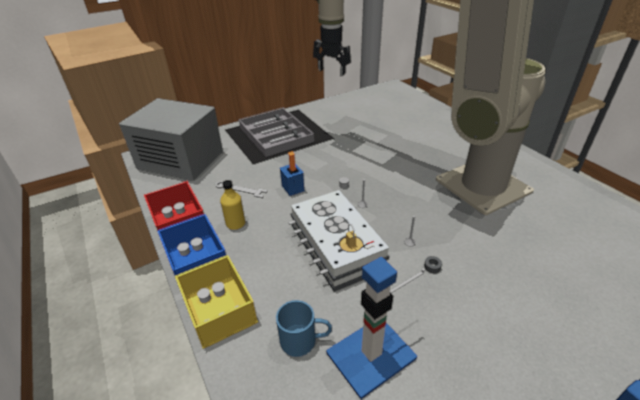

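View pics/top.png

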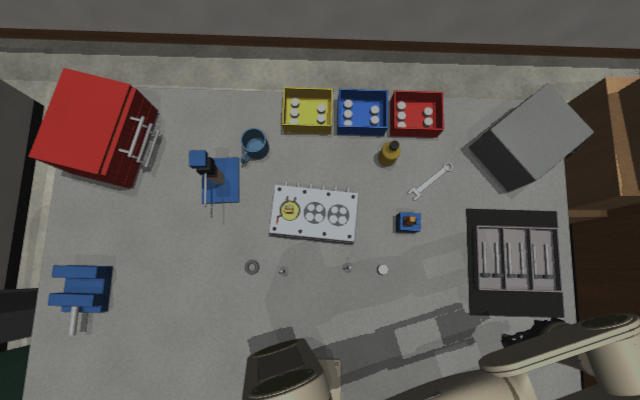

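The scene shows the head at about (340,235) with the plug and red tang at (350,243). The holder with the orange pick handle is at (292,178), and the balance is at (375,310) with its hook rod pointing towards the robot. The top view agrees: head (315,213), pick (409,221), balance (215,178). Next I'll measure the yaws.

```bash
python3 - <<'E'
from h import *
p=snapshot("top")
K=p["intrinsics"]; print(np.round(K,1).tolist(), np.round(-p["R"].T@p["t"]))
for q,z in(("head",80),("holder",75),("balance",15),("pick",130),("hook",190),("tang",95)):
    for d in trace(p,q)[:1]:
        m=d["pixels"]; c=np.argwhere(m)[:,::-1]
        pts=np.array([onplane(p,u,z)[:2] for u in c],np.float32)
        r=cv2.minAreaRect(pts); print(q,round(d["conf"],2),len(c),np.round(r[0]),np.round(r[1]),round(r[2],1))
# deck: bright pixels near head
im=p["image"]; hsv=cv2.cvtColor(im,cv2.COLOR_RGB2HSV)
box=np.zeros(im.shape[:2],bool);box[175:250,260:365]=1
m=((hsv[...,2]>190)&(hsv[...,1]<40)&box).astype(np.uint8)
n,l,st,_=cv2.connectedComponentsWithStats(m);k=1+st[1:,4].argmax()
pts=np.array([onplane(p,u[::-1],80)[:2] for u in np.argwhere(l==k)],np.float32)
r=cv2.minAreaRect(pts);print("deck",np.round(r[0],1),np.round(r[1],1),r[2])
# holder blue
for nm,(a,b,c,e),z in(("holder",(205,240,390,430),75),("base",(150,210,195,245),15)):
    box[:]=0;box[a:b,c:e]=1
    m=(hsv[...,0]>95)&(hsv[...,0]<125)&(hsv[...,1]>110)&box
    pts=np.array([onplane(p,u[::-1],z)[:2] for u in np.argwhere(m)],np.float32)
    r=cv2.minAreaRect(pts);print(nm,np.round(r[0],1),np.round(r[1],1),r[2])
save(p,"c1.png",(190,140,440,250),3.2)
E
```

```text
[[410.7, 0.0, 322.1], [0.0, 410.7, 200.3], [0.0, 0.0, 1.0]] [ 367.  -28. 1331.]
head 0.7 4102 [549. -14.] [263. 170.] 85.6
holder 0.56 372 [ 529. -304.] [74. 66.] 89.8
balance 0.91 1997 [665. 319.] [189. 164.] 3.6
pick 0.69 107 [ 524. -296.] [33. 30.] 89.6
hook 0.59 156 [642. 295.] [43. 83.] 64.7
tang 0.25 737 [755. 178.] [110.  87.] 3.6Traceback (most recent call last):
  File "<stdin>", line 13, in <module>
ValueError: attempt to get argmax of an empty sequence
```

```bash
python3 -m handwheel '[[1,3.06,-0.93,0,0,0,0],[1,3.06,-0.93,0,0,0,0],[1,3.06,-0.93,0,0,0,0],[1,3.06,-0.93,0,0,0,0],[1,3.06,-0.93,0,0,0,0],[1,3.06,-0.93,0,0,0,0],[1,3.06,-0.93,0,0,0,0],[1,3.06,-0.93,0,0,0,0],[1,3.06,-0.93,0,0,0,0],[1,3.06,-0.93,0,0,0,0],[1,3.06,-0.93,0,0,0,0],[1,3.06,-0.93,0,0,0,0]]'
python3 -m handwheel '[[1,0,0,0,0,0,-0.117],[1,0,0,0,0,0,-0.117],[1,0,0,0,0,0,-0.117],[1,0,0,0,0,0,-0.117],[1,0,0,0,0,0,-0.117],[1,0,0,0,0,0,-0.117],[1,0,0,0,0,0,-0.117],[1,0,0,0,0,0,-0.117],[1,0,0,0,0,0,-0.117],[1,0,0,0,0,0,-0.117]]'
python3 - <<'E'
from h import *
p=snapshot("wrist"); save(p,"w1.png")
s=sense(); print(np.round(s["tool_pos"],1),np.round(s["tcp_rot"],2),np.round(s["joint_pos"],1)); 
C=-p["R"].T@p["t"]; print("cam",np.round(C),np.round(p["R"],2).tolist(),np.round(p["intrinsics"],1).tolist())
for q in("pick","holder"): print(q,[(np.round(d["location"],1).tolist(),round(d["conf"],2)) for d in place_of(p,q)[:2]])
t=snapshot("top"); save(t,"c1.png",(190,140,440,250),3.2)
E
```

```text
time: 2.95
tool_pos: [531.0, -303.1, 248.4]
tcp_rot: [180.0, -0.0, 23.2]
ft_force: [0.2, -0.9, 0.1]
finger_gap: 85.4
grip_force: 0.0
time: 3.78
tool_pos: [529.9, -304.3, 248.3]
tcp_rot: [180.0, -0.0, 90.6]
ft_force: [0.0, 0.0, 0.7]
finger_gap: 85.4
grip_force: 0.0
[ 529.9 -304.3  248.3] [-180.     -0.     91.07] [-34.7   9.2  83.4  -0.   87.4 -35.7]
cam [ 530. -222.  375.] [[1.0, 0.01, -0.0], [0.01, -0.95, 0.32], [0.0, -0.32, -0.95]] [[281.2, 0.0, 315.6], [0.0, 281.2, 200.9], [0.0, 0.0, 1.0]]
pick [([533.7, -301.4, 11.4], 0.64)]
holder [([533.8, -302.8, 0.3], 0.64), ([382.2, -125.0, 1.2], 0.56)]
```

View pics/w1.png

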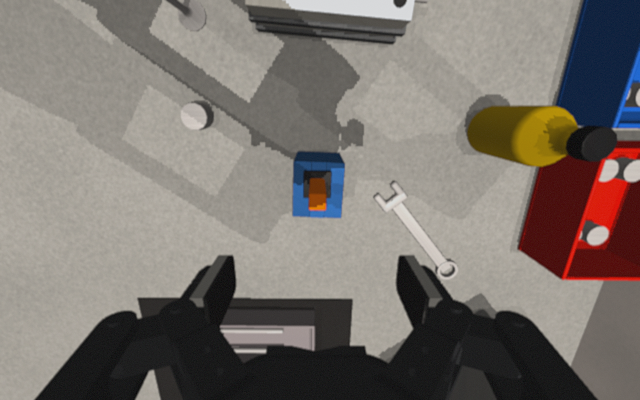

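View pics/c1.png

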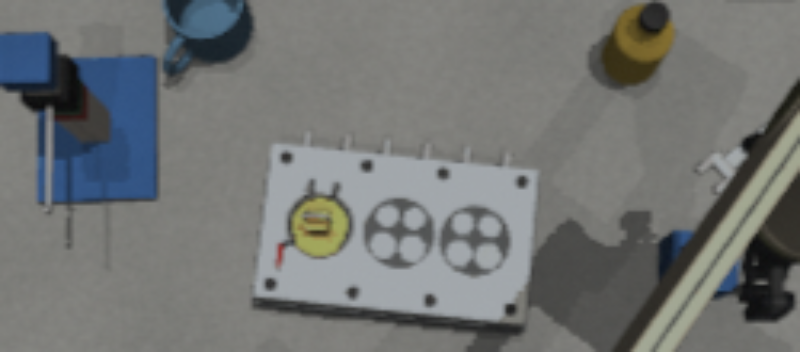

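The wrist view shows the holder at (318,185) with the orange handle above it, close to axis-aligned. The top crop shows the deck turned about -5°, the red tang at crop (280,255) and the balance turned about +3°. Now I'll fit the yaws and check which way the foot points.

```bash
python3 - <<'E'
from h import *
t=snapshot("top"); p=snapshot("wrist")
f=lambda x,y:(x/3.2+190,y/3.2+140)
A=[onplane(t,f(*u),80)[:2] for u in((272,145),(537,168),(525,316),(255,298))]
print("deck",np.round(A,1).tolist(),"ctr",np.round(np.mean(A,0),1))
for a,b in((0,1),(3,2)): d=A[a]-A[b]; print(np.degrees(np.arctan2(-d[0],d[1])),np.hypot(*d))
B=[onplane(t,f(*u),15)[:2] for u in((38,205),(157,198),(155,55))]
d=B[0]-B[1];print("base",np.round(B,1).tolist(),np.degrees(np.arctan2(-d[0],d[1])),np.hypot(*d)); d=B[2]-B[1];print(np.degrees(np.arctan2(d[1],d[0])),np.hypot(*d))
R=[onplane(t,f(*u),95) for u in((276,268),(283,246))]; print("tang ends",np.round(R,1).tolist())
im=p["image"]; hsv=cv2.cvtColor(im,cv2.COLOR_RGB2HSV)
m=(hsv[...,0]>3)&(hsv[...,0]<18)&(hsv[...,1]>180); m[:,:280]=0;m[:,350:]=0;m[:140]=0;m[230:]=0
v,u=np.where(m);print("orange",u.min(),u.max(),v.min(),v.max())
print("handle top pred",[np.round(proj(p,(533+a,-302+b,130))).tolist() for a in(-8,8) for b in(-8,8)])
v2,u2=np.where(m&(np.arange(400)[:,None]>=v.max()-6)); print("top row span",u2.min(),u2.max(), onplane(p,((u2.min()+u2.max())/2,v.max()-1),130))
for yw in(0,180):
    s=1 if yw==0 else -1
    print(yw,[np.round(proj(p,(533+a*s,-302+b*s,75))).tolist() for a,b in((-28,-41),(28,-41),(28,23),(-28,23),(-8,-27),(8,9))])
b=((hsv[...,0]>100)&(hsv[...,0]<125)&(hsv[...,1]>120)); b[:,:270]=0;b[:,360:]=0;b[:140]=0;b[230:]=0
v,u=np.where(b);print("blue",u.min(),u.max(),v.min(),v.max())
save(p,"w2.png",(270,135,370,235),6)
E
```

```text
deck [[630.3, 110.8], [615.4, -147.1], [471.5, -137.5], [481.2, 119.8]] ctr [549.6 -13.5]
-3.316370494794006 258.3159267734971
-2.147086241965647 257.5205553674368
base [[574.8, 351.3], [585.6, 231.7], [735.2, 243.3]] 5.1536351082400325 120.08056190049389
4.3976624035523555 150.09868761056754
tang ends [[508.7, 99.7, 95.0], [529.8, 94.0, 95.0]]
orange 309 325 178 209
handle top pred [[310.0, 207.0], [310.0, 190.0], [327.0, 207.0], [327.0, 190.0]]
top row span 309 325 [ 531.62214448 -311.02743732  130.        ]
0 [[294.0, 218.0], [342.0, 218.0], [344.0, 163.0], [292.0, 163.0], [311.0, 206.0], [325.0, 175.0]]
180 [[345.0, 146.0], [292.0, 146.0], [293.0, 203.0], [343.0, 203.0], [326.0, 159.0], [311.0, 191.0]]
blue 293 343 152 216
```

View pics/w2.png

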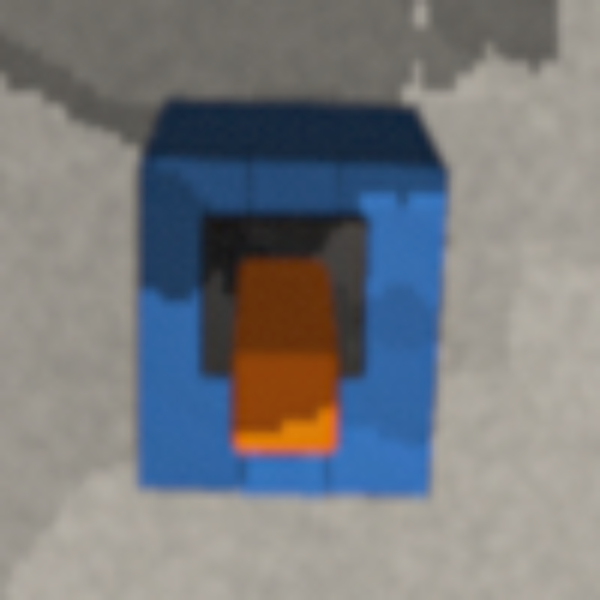

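```bash
python3 -m handwheel '[[1,0.08,0.2,2.7,0,0,0.045],[1,0,0,2.7,0,0,0],[1,0,0,2.7,0,0,0],[1,0,0,2.7,0,0,0],[1,0,0,2.7,0,0,0],[1,0,0,0,0,0,0]]' 40
python3 -m handwheel '[[-1,0,0,0,0,0,0],[-1,0,0,0,0,0,0],[-1,0,0,0,0,0,0],[-1,0,0,0,0,0,0],[-1,0,0,0,0,0,0],[-1,0,0,0,0,0,0],[-1,0,0,0,0,0,0],[-1,0,0,0,0,0,0]]' 40
python3 -c "
from h import *
s=sense();print({k:np.round(s[k],2) for k in('tool_pos','tcp_rot','finger_gap','wrist_torque','ft_force')})"
```

```text
time: 4.58
tool_pos: [528.4, -301.1, 106.5]
tcp_rot: [-179.5, -0.3, 87.5]
ft_force: [-1.0, 0.7, -1.1]
finger_gap: 85.6
grip_force: 0.0
time: 5.25
tool_pos: [532.6, -304.0, 114.7]
tcp_rot: [179.9, 0.1, 87.6]
ft_force: [-0.9, 1.0, 6.2]
finger_gap: 15.5
grip_force: 42.1
{'tool_pos': array([ 532.62, -303.97,  114.74]), 'tcp_rot': array([1.7989e+02, 7.0000e-02, 8.7650e+01]), 'finger_gap': np.float64(15.48), 'wrist_torque': array([0.11, 0.08, 0.02]), 'ft_force': array([-0.88,  1.03,  6.2 ])}
```

```bash
python3 -m handwheel '[[-1,0,0,-2,0,0,0],[-1,0,0,-3.5,0,0,0],[-1,0,0,-3.5,0,0,0],[-1,0,0,-3.5,0,0,0],[-1,0,0,-3.5,0,0,0]]' 60
python3 -m handwheel '[[-1,3.6,-0.25,0,0,0,0],[-1,3.6,-0.25,0,0,0,0],[-1,3.6,-0.25,0,0,0,0],[-1,3.6,-0.25,0,0,0,0],[-1,3.6,-0.25,0,0,0,0],[-1,3.6,-0.25,0,0,0,0],[-1,3.6,-0.25,0,0,0,0],[-1,3.6,-0.25,0,0,0,0],[-1,3.6,-0.25,0,0,0,0],[-1,3.6,-0.25,0,0,0,0],[-1,3.6,-0.25,0,0,0,0],[-1,3.6,-0.25,0,0,0,0]]'
python3 -m handwheel '[[-1,0,0,3,0,0,0],[-1,0,0,3,0,0,0],[-1,0,0,0,0,0,0],[-1,0,0,0,0,0,0],[-1,0,0,0,0,0,0]]'
python3 - <<'E'
from h import *
s=sense(); print(np.round(s["tool_pos"],1),np.round(s["tcp_rot"],2),np.round(s["finger_gap"],1))
p=snapshot("wrist"); t=snapshot("top"); c=snapshot("scene")
save(p,"w3.png",(160,60,480,300),2.5)
for n,im in(("w",p),("t",t),("s",c)):
  for q in("tang","pick","plug","ring_hinge"): print(n,q,[(np.round(d["location"],1).tolist(),round(d["conf"],2)) for d in place_of(im,q)[:1]])
hsv=cv2.cvtColor(p["image"],cv2.COLOR_RGB2HSV)
m=((hsv[...,0]<3)|(hsv[...,0]>176))&(hsv[...,1]>150)&(hsv[...,2]>60)
n,l,st,ce=cv2.connectedComponentsWithStats(m.astype(np.uint8))
for k in range(1,n):
    if st[k,4]>8: print(st[k],np.round(ce[k],1),np.round(onplane(p,ce[k],95),1))
E
```

```text
time: 5.67
tool_pos: [531.5, -303.2, 274.7]
tcp_rot: [-180.0, -0.0, 87.6]
ft_force: [0.2, -0.2, -0.4]
finger_gap: 15.1
grip_force: 58.5
time: 6.67
tool_pos: [519.1, 131.1, 273.4]
tcp_rot: [180.0, -0.0, 87.6]
ft_force: [-0.3, 0.1, -0.7]
finger_gap: 15.1
grip_force: 58.6
time: 7.08
tool_pos: [520.1, 129.1, 214.7]
tcp_rot: [180.0, -0.0, 87.6]
ft_force: [-0.2, 0.3, 0.3]
finger_gap: 15.2
grip_force: 58.6
[520.1 129.1 214.7] [ 1.7995e+02 -1.0000e-02  8.7620e+01] 15.2
w tang []
w pick [([520.4, 135.5, 109.5], 0.83)]
w plug [([557.7, 65.5, 57.0], 0.57)]
w ring_hinge [([588.4, 61.0, 81.6], 0.83)]
t tang [([520.8, 99.1, 93.3], 0.5)]
t pick []
t plug [([548.2, 60.2, 59.2], 0.83)]
t ring_hinge [([586.8, 62.4, 78.9], 0.6)]
s tang [([526.6, 94.4, 98.2], 0.67)]
s pick [([518.2, 130.8, 116.1], 0.83)]
s plug [([553.3, 57.7, 58.1], 0.79)]
s ring_hinge [([585.0, 62.0, 75.7], 0.7)]
```

View pics/w3.png

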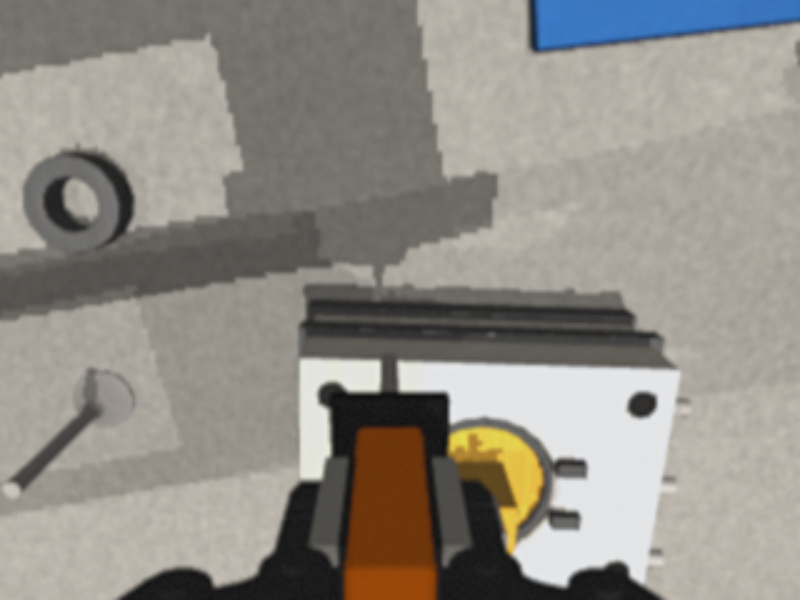

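The wrist view shows the pick in hand, with its collar hiding the tang. The deck's +y edge runs from crop (302,357) to (680,370) and fixes the head pose.

```bash
python3 - <<'E'
from h import *
p=snapshot("wrist"); t=snapshot("top"); c=snapshot("scene")
f=lambda x,y:(x/2.5+160,y/2.5+60)
a,b=[onplane(p,f(*u),80)[:2] for u in((301,357),(680,370))]
d=b-a; yaw=np.arctan2(d[1],d[0]); print("corners",a,b,np.hypot(*d),np.degrees(yaw))
Rm=np.array([[np.cos(yaw),-np.sin(yaw)],[np.sin(yaw),np.cos(yaw)]])
m=(a+b)/2
for n,x in(("bore",(0,75)),("tang",(-34,108)),("hinge",(30,75)),("head",(0,0))): print(n,np.round(m+Rm@(np.array(x)-(0,130)),1))
# red tang in fixed cameras
for n,im,z in(("top",t,95),("scene",c,95)):
    hsv=cv2.cvtColor(im["image"],cv2.COLOR_RGB2HSV)
    mm=((hsv[...,0]<6)|(hsv[...,0]>174))&(hsv[...,1]>120)&(hsv[...,2]>60)
    g=proj(im,(521,97.5,95)); k=np.argwhere(mm)[:,::-1]; k=k[np.abs(k-g).max(1)<14]
    print(n,np.round(g,1),len(k),[np.round(onplane(im,q,z),1).tolist() for q in (k.mean(0),)] if len(k) else "")
g=proj(c,(521,110,95)); u,v=int(g[0]),int(g[1]); save(c,"s3.png",(u-50,v-50,u+50,v+40),6)
E
```

```text
corners [485.29708451 124.08312215] [633.8479051 112.4972956] 149.0019384903289 -4.459604407511416
bore [555.3  63.5]
tang [524.  99.]
hinge [585.2  61.1]
head [549.5 -11.3]
top [277.2 219.7] 6 [[521.7, 99.0, 95.0]]
scene [371.  242.2] 0
```

View pics/s3.png

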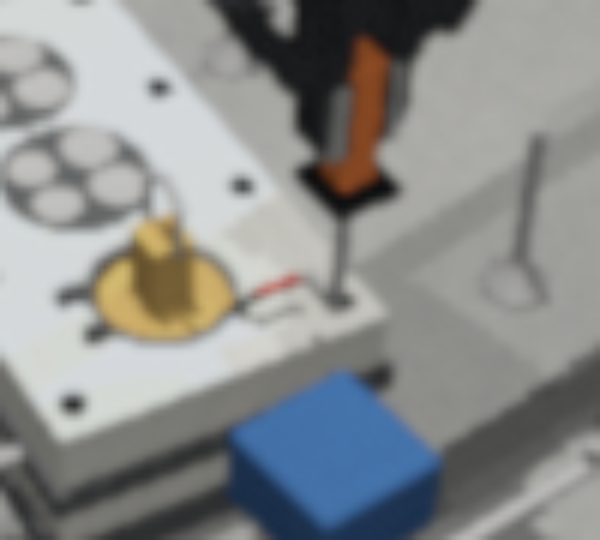

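Everything agrees: the tang is at about (523.5,99), the hinge at (585,61) and the head's yaw is -4.4°. The scene crop shows the pick hanging at the +y side of the red tang. I'll descend beside the tang and then slide the foot under it.

```bash
python3 -m handwheel '[[-1,0,0.51,1.2,0,0,0.037],[-1,0,0,1.37,0,0,0],[-1,0,0,0,0,0,0],[-1,0,0,0,0,0,0],[-1,0,0,0,0,0,0]]'
python3 -m handwheel '[[-1,-0.65,0,0,0,0,0],[-1,-0.65,0,0,0,0,0],[-1,-0.6,0,0,0,0,0],[-1,0,0,0,0,0,0],[-1,0,0,0,0,0,0],[-1,0,0,0,0,0,0]]'
python3 - <<'E'
from h import *
s=sense(); print(np.round(s["tool_pos"],1),np.round(s["tcp_rot"],2),np.round(s["ft_force"],1))
c=snapshot("scene"); g=proj(c,(523,105,95)); u,v=int(g[0]),int(g[1]); save(c,"s4.png",(u-35,v-35,u+35,v+25),10)
# arc plan: bar centre in head x-z about hinge
for th in np.radians([0,15,30,45,60,75,90,100,108]):
    a=np.array([-64.,18-2.5-2.6]); q=[a[0]*np.cos(th)+a[1]*np.sin(th), -a[0]*np.sin(th)+a[1]*np.cos(th)]
    print(round(np.degrees(th)),np.round(q,1))
E
```

```text
time: 8.4
tool_pos: [524.8, 129.2, 188.1]
tcp_rot: [180.0, -0.0, 85.5]
ft_force: [-0.3, 0.0, -0.1]
finger_gap: 15.6
grip_force: 58.6
time: 8.9
tool_pos: [523.3, 110.0, 187.8]
tcp_rot: [180.0, -0.0, 85.5]
ft_force: [-0.3, 0.8, -1.0]
finger_gap: 15.5
grip_force: 58.6
[523.3 110.  187.8] [ 1.7999e+02 -1.0000e-02  8.5500e+01] [-0.3  0.8 -1. ]
0 [-64.   12.9]
15 [-58.5  29. ]
30 [-49.   43.2]
45 [-36.1  54.4]
60 [-20.8  61.9]
75 [-4.1 65.2]
90 [12.9 64. ]
100 [23.8 60.8]
108 [32.  56.9]
```

View pics/s4.png

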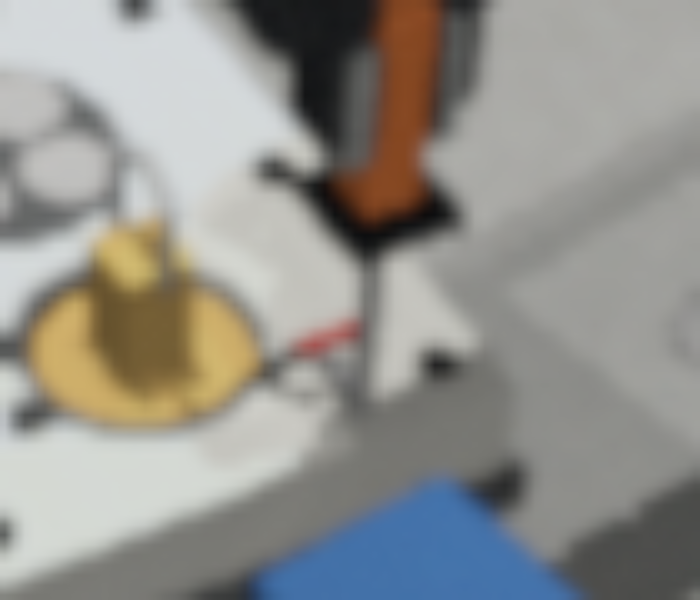

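```bash
python3 - <<'E'
from h import *
c=snapshot("scene"); g=proj(c,(523,105,95)); o=np.array([int(g[0])-35,int(g[1])-35])
f=lambda X:np.round((proj(c,X)-o)*10).tolist()
s=sense();T=s["tool_pos"];hx=np.array([.997,-.077,0]);hy=np.array([.077,.997,0])
tg=np.array([523.5,99,95])
print("tang ends",f(tg-9*hx),f(tg+9*hx))
A=np.array([T[0],T[1],T[2]-104.7]);print("pick bottom",f(A),"tip",f(A-20*hy),"collar bottom",f(A+[0,0,65]))
for off in(-3,3,6): B=A+off*hy; print(off,f(B),f(B+[0,0,65]))
im=c["image"].astype(int);red=(im[...,0]>im[...,1]*1.7)&(im[...,0]>110)
v,u=np.where(red);k=(abs(u-g[0])<15)&(abs(v-g[1])<15);print("red",sorted(zip(((u[k]-o[0])*10+5).tolist(),((v[k]-o[1])*10+5).tolist())))
E
```

```text
tang ends [367.0, 328.0] [303.0, 352.0]
pick bottom [361.0, 403.0] tip [318.0, 351.0] collar bottom [377.0, 206.0]
-3 [354.0, 395.0] [370.0, 198.0]
3 [368.0, 411.0] [384.0, 214.0]
6 [374.0, 419.0] [391.0, 222.0]
red [(315, 345), (345, 335)]
```

```bash
python3 -m handwheel '[[-1,0,0.05,-0.25,0,0,0],[-1,0,0.05,-0.25,0,0,0],[-1,0,0.2,-0.8,0,0,0],[-1,0,0.35,-0.8,0,0,0],[-1,0,0.45,-0.75,0,0,0],[-1,0,0.5,-0.67,0,0,0],[-1,0,0.6,-0.6,0,0,0],[-1,0,0.69,-0.52,0,0,0],[-1,0,0.74,-0.42,0,0,0],[-1,0,0.79,-0.33,0,0,0]]'
python3 -m handwheel '[[-1,0,0.83,-0.21,0,0,0],[-1,0,0.84,-0.12,0,0,0],[-1,0,0.85,0,0,0,0],[-1,0,0.85,0.12,0,0,0],[-1,0,0.55,0.14,0,0,0],[-1,0,0.54,0.18,0,0,0],[-1,0,0.61,0.28,0,0,0],[-1,0,0,0,0,0,0],[-1,0,0,0,0,0,0],[-1,0,0,0,0,0,0]]'
python3 - <<'E'
from h import *
s=sense();T=s["tool_pos"]; print(np.round(T,1),np.round(s["ft_force"],1))
c=snapshot("scene"); save(c,"s5.png",(310,200,400,280),8)
E
```

```text
time: 9.83
tool_pos: [568.3, 106.7, 242.5]
tcp_rot: [180.0, -0.0, 85.5]
ft_force: [-0.0, 0.6, -0.9]
finger_gap: 15.0
grip_force: 58.6
time: 10.67
tool_pos: [617.7, 102.9, 237.5]
tcp_rot: [-180.0, 0.0, 85.5]
ft_force: [0.4, 0.2, 0.0]
finger_gap: 15.3
grip_force: 58.6
[617.7 102.9 237.5] [0.4 0.2 0. ]
```

View pics/s5.png

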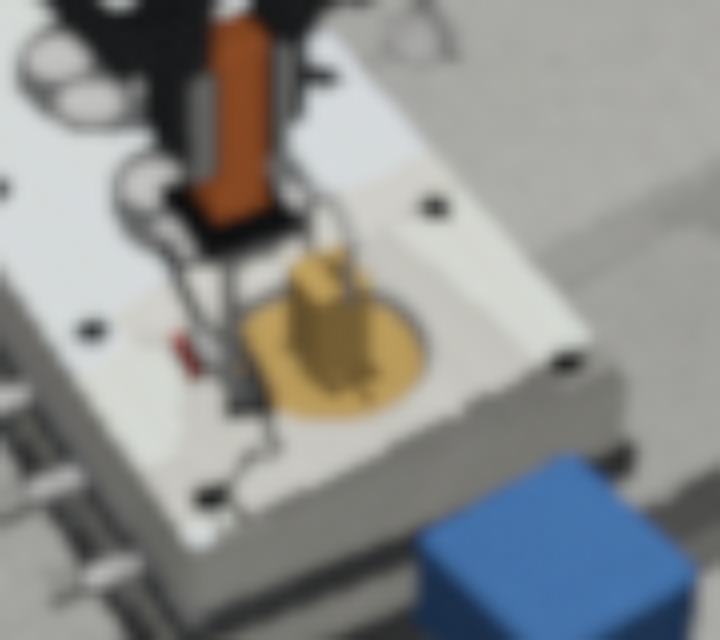

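The ring is standing up, with the red tang at crop (188,355) to the +x side of the shaft. I'll back off, lift clear and return to the holder.

```bash
python3 -m handwheel '[[-1,0,-0.7,0,0,0,0],[-1,0,-0.8,0,0,0,0],[-1,0,0,-1.5,0,0,0],[-1,0,0,-3,0,0,-0.0375],[-1,0,0,0,0,0,0]]'
python3 -m handwheel '[[-1,-3.42,-0.44,0,0,0,0],[-1,-3.42,-0.44,0,0,0,0],[-1,-3.42,-0.44,0,0,0,0],[-1,-3.42,-0.44,0,0,0,0],[-1,-3.42,-0.44,0,0,0,0],[-1,-3.42,-0.44,0,0,0,0],[-1,-3.42,-0.44,0,0,0,0],[-1,-3.42,-0.44,0,0,0,0],[-1,-3.42,-0.44,0,0,0,0],[-1,-3.42,-0.44,0,0,0,0],[-1,-3.42,-0.44,0,0,0,0],[-1,-3.42,-0.44,0,0,0,0]]'
python3 -m handwheel '[[-1,0,0,2,0,0,0],[-1,0,0,2,0,0,0],[-1,0,0,0,0,0,0],[-1,0,0,0,0,0,0],[-1,0,0,0,0,0,0]]'
python3 - <<'E'
from h import *
s=sense();T=s["tool_pos"]; print(np.round(T,1),np.round(s["tcp_rot"],2))
c=snapshot("scene"); t=snapshot("top")
for n,im in(("t",t),("s",c)):
  for q in("tang",): print(n,q,[(np.round(d["location"],1).tolist(),round(d["conf"],2)) for d in place_of(im,q)[:2]])
h=np.array([585.2,61.1,77.]);hx=np.array([.997,-.077,0]);hy=np.array([.077,.997,0]);z=np.array([0,0,1.])
for n,im in(("t",t),("s",c)):
  for th in(80,90,100,106,112):
    r=np.radians(th);cc=h+33*hy+hx*(-64*np.cos(r)+18*np.sin(r))+z*(64*np.sin(r)+18*np.cos(r)); print(n,th,np.round(proj(im,cc),1),end=" ")
  a=im["image"].astype(int);m=(a[...,0]>a[...,1]*1.6)&(a[...,0]>80);v,u=np.where(m);g=proj(im,cc);k=(abs(u-g[0])<14)&(abs(v-g[1])<14);print("red",k.sum(),u[k].mean().round(1) if k.any() else '',v[k].mean().round(1) if k.any() else '')
E
```

```text
time: 11.13
tool_pos: [604.0, 104.4, 289.0]
tcp_rot: [179.5, -0.1, 87.8]
ft_force: [1.6, -0.8, 1.2]
finger_gap: 15.2
grip_force: 58.7
time: 12.13
tool_pos: [532.7, -305.1, 283.2]
tcp_rot: [179.9, 0.0, 87.7]
ft_force: [0.5, -0.4, -0.2]
finger_gap: 15.3
grip_force: 58.7
time: 12.55
tool_pos: [533.8, -303.5, 244.0]
tcp_rot: [179.9, 0.0, 87.7]
ft_force: [0.3, -0.1, -0.5]
finger_gap: 15.6
grip_force: 58.7
[ 533.8 -303.5  244. ] [1.7993e+02 4.0000e-02 8.7710e+01]
t tang [([621.9, 91.0, 131.4], 0.48), ([553.9, 61.4, 60.6], 0.41)]
s tang [([624.3, 89.7, 132.6], 0.39)]
t 80 [278.1 193. ] t 90 [278.7 189.3] t 100 [279.2 186. ] t 106 [279.6 184.3] t 112 [279.9 182.7] red 3 280.0 184.0
s 80 [345. 238.] s 90 [340.6 240.3] s 100 [336.3 243.1] s 106 [334. 245.] s 112 [331.7 247.1] red 2 333.5 244.5
```

The ring is at about 106°, past upright. Now I'll set the pick back into the holder.

```bash
python3 -m handwheel '[[-1,-0.05,-0.12,2.5,0,0,0],[-1,0,0,0,0,0,0],[-1,0,0,2,0,0,0],[-1,0,0,2,0,0,0],[-1,0,0,2,0,0,0],[-1,0,0,2,0,0,0],[-1,0,0,1.5,0,0,0],[-1,0,0,0.85,0,0,0],[-1,0,0,0,0,0,0],[-1,0,0,0,0,0,0],[-1,0,0,0,0,0,0]]'
python3 -c "
from h import *
s=sense();print(np.round(s['tool_pos'],2),np.round(s['ft_force'],1),np.round(s['wrist_torque'],2))"
```

```text
time: 13.67
tool_pos: [532.7, -304.5, 115.0]
tcp_rot: [180.0, 0.0, 87.7]
ft_force: [0.6, 0.5, -0.4]
finger_gap: 15.2
grip_force: 58.8
[ 532.74 -304.52  115.  ] [ 0.6  0.5 -0.4] [ 0. -0. -0.]
```

```bash
python3 -m handwheel '[[-1,0,0,0.03,0,0,0],[-0.4,0,0,0,0,0,0],[-0.2,0,0,0,0,0,0],[0.3,0,0,0,0,0,0],[0.6,0,0,0,0,0,0],[0.6,0,0,0,0,0,0],[0.6,0,0,0,0,0,0]]'
python3 -m handwheel '[[0.6,0,0,-2,0,0,0],[0.6,0,0,-3,0,0,0],[0.6,0,0,-3.5,0,0,0],[0.6,0,0,-3.5,0,0,0],[0.6,0,0,-3.5,0,0,0]]'
python3 - <<'E'
from h import *
s=sense();print(np.round(s['tool_pos'],2),np.round(s['finger_gap'],1))
p=snapshot("wrist"); save(p,"w4.png",(230,110,410,245),4)
for q in("pick","holder"): print(q,[(np.round(d["location"],1).tolist(),round(d["conf"],2)) for d in place_of(p,q)[:1]])
E
```

```text
time: 14.25
tool_pos: [532.3, -304.4, 113.8]
tcp_rot: [-180.0, -0.0, 87.7]
ft_force: [-0.5, 0.3, 0.6]
finger_gap: 68.9
grip_force: 0.0
time: 14.67
tool_pos: [532.0, -304.2, 270.2]
tcp_rot: [-180.0, -0.0, 87.7]
ft_force: [2.1, -1.1, -0.1]
finger_gap: 68.3
grip_force: 0.0
[ 531.97 -304.17  270.2 ] 68.3
pick [([535.4, -300.1, 9.2], 0.68)]
holder [([534.4, -301.8, -1.8], 0.82)]
```

View pics/w4.png

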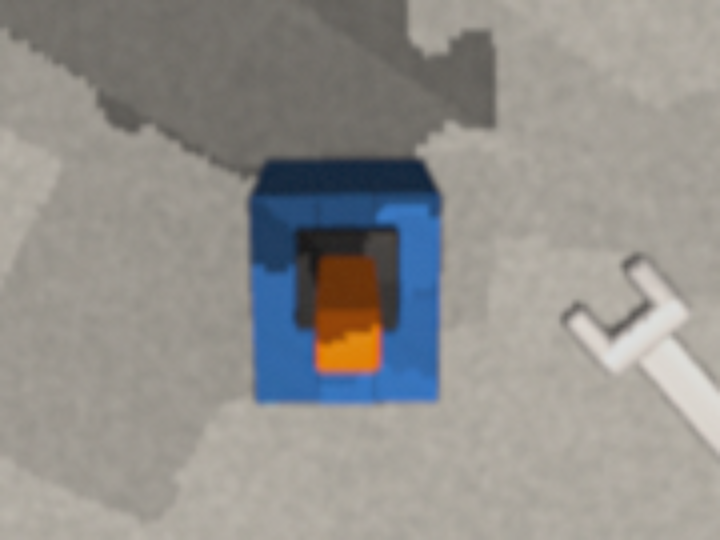

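The pick is back as found: the holder is at crop (345,290), with the handle and collar as before. On to the plug.

```bash
python3 -m handwheel '[[1,3.34,0.075,0,0,0,0],[1,3.34,0.075,0,0,0,0],[1,3.34,0.075,0,0,0,0],[1,3.34,0.075,0,0,0,0],[1,3.34,0.075,0,0,0,0],[1,3.34,0.075,0,0,0,0],[1,3.34,0.075,0,0,0,0],[1,3.34,0.075,0,0,0,0],[1,3.34,0.075,0,0,0,0],[1,3.34,0.075,0,0,0,0],[1,3.34,0.075,0,0,0,0]]'
python3 -m handwheel '[[1,0,0,0,0,0,-0.118],[1,0,0,0,0,0,-0.118],[1,0,0,0,0,0,-0.118],[1,0,0,0,0,0,-0.118],[1,0,0,0,0,0,-0.118],[1,0,0,0,0,0,-0.118],[1,0,0,0,0,0,-0.118],[1,0,0,0,0,0,-0.118],[1,0,0,0,0,0,-0.118],[1,0,0,0,0,0,-0.118],[1,0,0,0,0,0,-0.118],[1,0,0,0,0,0,-0.118]]'
python3 -m handwheel '[[1,0,0,0,0,0,-0.118],[1,0,0,0,0,0,0],[1,0,0,0,0,0,0],[1,0,0,0,0,0,0]]'
cat > plug.py <<'E'
from h import *
from scipy.optimize import minimize
s=sense();print(np.round(s['tool_pos'],1),np.round(s['tcp_rot'],2),np.round(s['joint_pos'],1))
p=snapshot("wrist")
for q in("plug","eye"): print(q,[(np.round(d["location"],1).tolist(),round(d["conf"],2)) for d in place_of(p,q)[:1]])
tr=trace(p,"plug")[0]; m=tr["pixels"]; v,u=np.where(m); print("plug",round(tr["conf"],2),m.sum(),u.min(),u.max(),v.min(),v.max())
np.savez("w.npz",**{k:p[k] for k in("image","R","t","intrinsics")},m=m)
# fit: edges of model (neck top square z=112, neck base, eye frame) vs image gradient
g=cv2.cvtColor(p["image"],cv2.COLOR_RGB2GRAY); e=cv2.Canny(g,40,110); dt=np.minimum(cv2.distanceTransform(255-e,cv2.DIST_L2,5),5)
def seg(a,b,n=25): return np.linspace(a,b,n)
def model(x,y,w):
    c=[(10,10),(10,-10),(-10,-10),(-10,10)]; P=[]
    for i in range(4):
        P.append(seg((*c[i],112),(*c[(i+1)%4],112)))
    for i in (2,3): P.append(seg((*c[i],76),(*c[i],112)))
    P=np.vstack(P); C,S=np.cos(w),np.sin(w)
    return np.c_[x+C*P[:,0]-S*P[:,1],y+S*P[:,0]+C*P[:,1],P[:,2]]
def cost(q):
    X=model(*q); c=X@p["R"].T+p["t"]; uv=c@p["intrinsics"].T; uv=uv[:,:2]/uv[:,2:]
    return cv2.remap(dt,uv[:,0].astype(np.float32),uv[:,1].astype(np.float32),1).mean()
best=sorted([(cost((x,y,np.radians(w))),x,y,w) for x in range(549,562,1) for y in range(57,69,1) for w in range(-45,45,3)])[:6]
for b in best: print(np.round(b,2))
E
python3 plug.py
```

```text
time: 15.73
tool_pos: [554.6, 64.0, 267.1]
tcp_rot: [-179.9, 0.0, 87.7]
ft_force: [1.1, -0.2, -0.9]
finger_gap: 85.2
grip_force: 0.0
time: 16.73
tool_pos: [554.7, 62.4, 266.9]
tcp_rot: [-180.0, -0.1, 169.1]
ft_force: [0.3, 0.1, -0.2]
finger_gap: 85.7
grip_force: 0.0
time: 17.07
tool_pos: [555.1, 62.3, 267.9]
tcp_rot: [-180.0, -0.1, 175.3]
ft_force: [0.4, 0.5, 0.4]
finger_gap: 85.1
grip_force: 0.0
[555.1  62.3 267.9] [-1.7999e+02 -8.0000e-02  1.7534e+02] [  1.1   0.7  90.3   0.   89.1 -84.2]
plug [([557.0, 64.6, 57.1], 0.76)]
eye [([552.3, 58.6, 135.0], 0.61)]
plug 0.56 2004 290 340 154 202
[  0.84 561.    58.   -27.  ]
[  0.85 561.    59.   -21.  ]
[  0.85 561.    63.     0.  ]
[  0.86 561.    64.     6.  ]
[  0.86 561.    64.     3.  ]
[  0.87 561.    59.   -24.  ]
```

```bash
python3 - <<'E'
import numpy as np
from h import *
d=np.load("w.npz"); im=d["image"].astype(int)
for v in range(140,214,1):
    print(v,"".join(("#" if r.max()<60 else "o" if r.max()<110 else "Y" if (r[0]>190 and r[2]<120) else "y" if r[0]>r[2]*1.5+20 else "." if r.min()>150 else "-") for r in im[v,282:350]))
p={k:d[k] for k in d}
print("deck-level bore ctr",proj(p,(555.3,63.5,80)),"flange",proj(p,(555.3,63.5,74)),"nb",proj(p,(555.3,63.5,74)),"nt",proj(p,(555.3,63.5,112)),"eye",proj(p,(555.3,63.5,142)))
E
```

```text
140 ..........................................--------------------------
141 ..........................................--------------------------
142 ..........................................--------------------------
143 ..........................................--------------------------
144 ..........................................--------------------------
145 ..........................................--------------------------
146 ..........................................--------------------------
147 ..........................................--------------------------
148 ..........................................--------------------------
149 ..........................................--------------------------
150 ..........................................--------------------------
151 ..........................................--------------------------
152 ...........................................-------------------------
153 ...........................................-------------------------
154 .............................----------....-------------------------
155 .
[... 3778 characters left out ...]
............
207 .................-ooooo####ooooooo---oooooo####oo-------............
208 ................-oo#oooooooo----........--ooooooooooo---............
209 ............---oooooooooooo-..............-oooooooooooo-----........
210 ............-oooooooo-oooo-...............-ooooo-oooooooo---........
211 ...........-oo#oooo-.--ooo-...............-oooo-..-oooo#oo---.......
212 ..........-o###ooo-...-ooo-...............-ooo-....-ooo##o-.........
213 ..........-o##oo--....-ooo-...............-ooo-.....--oo#oo-........
deck-level bore ctr [316.08950975 181.32457066] flange [316.08091789 180.04652191] nb [316.08091789 180.04652191] nt [316.1409512  188.97654046] eye [316.19985864 197.7390832 ]
```

The neck's face is square-on (cols 306–325) and the eye is centred at about (316,198) as predicted. The plug is therefore at (555.3,63.5), aligned with the gripper.

```bash
python3 -m handwheel '[[1,0,0.1,2.5,0,0,0],[1,0,0,3,0,0,0],[1,0,0,3,0,0,0],[1,0,0,3,0,0,0],[1,0,0,2.5,0,0,0],[1,0,0,1.7,0,0,0],[1,0,0,1,0,0,0],[1,0,0,0,0,0,0],[1,0,0,0,0,0,0]]' 70
python3 -m handwheel '[[-1,0,0,0,0,0,0],[-1,0,0,0,0,0,0],[-1,0,0,0,0,0,0],[-1,0,0,0,0,0,0],[-1,0,0,0,0,0,0],[-1,0,0,0,0,0,0],[-1,0,0,0,0,0,0],[-1,0,0,0,0,0,0]]' 70
python3 -c "
from h import *
s=sense();print(np.round(s['tool_pos'],2),np.round(s['ft_force'],1),np.round(s['finger_gap'],1))"
```

```text
time: 18.02
tool_pos: [555.6, 63.3, 102.1]
tcp_rot: [-180.0, -0.0, 175.5]
ft_force: [0.4, 0.1, 0.5]
finger_gap: 85.1
grip_force: 0.0
time: 18.68
tool_pos: [556.1, 63.2, 102.7]
tcp_rot: [-180.0, 0.1, 175.6]
ft_force: [-0.9, -0.8, 6.2]
finger_gap: 25.0
grip_force: 68.1
[556.1   63.18 102.67] [-0.9 -0.8  6.2] 25.0
```

```bash
python3 -m handwheel '[[-1,0,0,0,0,0,0],[-1,0,0,0,0,0,0],[-1,0,0,0,0,0,0]]' 70
python3 - <<'E'
from h import *
p=snapshot("wrist"); s=sense(); print(s['finger_gap'],s['grip_force'],s['tool_pos'],s['wrist_torque'])
im=p["image"].astype(int)
e=proj(p,(555.5,63.3,140)); print(e,proj(p,(555.5,63.3,112)))
for v in range(200,330,2):
    print(v,"".join(("#" if r.max()<45 else "o" if r.max()<100 else "y" if r[0]>r[2]*1.5+20 else "." if r.min()>150 else "-") for r in im[v,250:386:2]))
E
```

```text
time: 18.93
tool_pos: [556.1, 63.2, 102.7]
tcp_rot: [-180.0, 0.1, 175.6]
ft_force: [-1.3, -1.9, 6.0]
finger_gap: 25.2
grip_force: 68.1
24.87184048947666 68.08026173770486 [556.09664991  63.1803546  102.66591998] [-0.15378827  0.18088717 -0.0363527 ]
[314.2739752  323.02861419] [314.52648247 281.06992196]
200 ..................-------oooooyyyyyyoooo----------------------------
202 ..................----ooyyyyyyyyyyyyyyyyyoo-------------------------
204 ..................-oooyyyyyyyyyyyyyyyyyyyyyooo----------------------
206 ..................ooyyyyyyyyyyyyyyyyyyyyyyyyyooo--------------------
208 ................--yyyyyyyyyyyyyyyyyyyyyyyyyyyyyoo-------------------
210 ...............-yyyyyyyyyyyyyyyyyyyyyyyyyyyyyyyyyo------------------
212 ..............-yyyyyyyyyyyyyyyyyyyyyyyyyyyyyyyyyyyo-----------------
214 ............--yyyyyyyyyyyyyyyyyyyyyyyyyyyyyyyyyyyyyoo---------------
216 ...........--yyyyyyyyyyyyyyyyyyyyyyyyyyyyyyyyyyyyyyyo---------------
218 ...........-yyyyyyyyyyyyyyyyyyyyyyyyyyyyyyyyyyyyyyyyyo--------------
220 ..........--yyyyyyyyyyyyyyyyyyyyyyyyyyyyyyyyyyyyyyyyyo------
[... 3250 characters left out ...]
-..............oooo--oooo##################
312 #################oooooooo-..............-oooooooooo#################
314 ################ooooooooo-..............-oooooooooo#################
316 ################ooooooooo................oooooooooo#################
318 ################oooooooooo-.............oooooooooo##################
320 #################ooooooooooo-.........oooooooooo--##################
322 ################o..-oooooooooo-.....oooooooooo-...##################
324 ################o....-oooooooooo-.oooooooooo-.....##################
326 ################-......-oooooooooooooooooo-.......o#################
328 ################-........-oooooooooooooo--........o#################
```

The pads' upper ends are clamping the eye's wires: the gap is 25 mm and the neck edges are free. I'll open slightly, drop 6 mm and regrip on the neck.

```bash
python3 -m handwheel '[[-0.28,0,0,0,0,0,0],[-0.28,0,0,0,0,0,0],[-0.28,0,0,0.2,0,0,0],[-0.28,0,0,0.2,0,0,0],[-0.28,0,0,0.2,0,0,0],[-0.28,0,0,0,0,0,0],[-0.28,0,0,0,0,0,0]]' 70
python3 -m handwheel '[[-1,0,0,0,0,0,0],[-1,0,0,0,0,0,0],[-1,0,0,0,0,0,0],[-1,0,0,0,0,0,0],[-1,0,0,0,0,0,0],[-1,0,0,0,0,0,0]]' 70
```

```text
time: 19.57
tool_pos: [555.2, 63.4, 95.3]
tcp_rot: [-180.0, -0.0, 175.6]
ft_force: [-0.3, -0.6, -0.1]
finger_gap: 30.8
grip_force: 0.0
time: 20.07
tool_pos: [555.5, 63.3, 95.8]
tcp_rot: [-180.0, -0.0, 175.6]
ft_force: [-0.2, -1.1, -0.9]
finger_gap: 23.8
grip_force: 68.4
```

```bash
python3 - <<'E'
from h import *
p=snapshot("wrist"); s=sense(); print(s['finger_gap'],s['grip_force'],np.round(s['wrist_torque'],2),np.round(s['ft_force'],1))
im=p["image"].astype(int); sc=lambda z:proj(p,(555.5,73.3,z))-proj(p,(555.5,53.3,z)); print([np.round(sc(z),1).tolist() for z in(76,100,112,126)], proj(p,(545.5,63.3,112)), proj(p,(545.5,63.3,74)))
for v in range(232,316,2):
    print(v,"".join(("#" if r.max()<45 else "o" if r.max()<75 else "," if r.max()<100 and r[0]<r[2]*1.35 else "b" if r.max()<130 and r[0]>r[2]*1.5 else "y" if r[0]>r[2]*1.5+20 else "." if r.min()>150 else "-") for r in im[v,270:362]))
E
```

```text
23.33751584379545 68.42071741819382 [-0.14  0.05  0.01] [-0.6 -0.6 -1.3]
[[34.0, -2.4], [39.5, -2.7], [42.9, -2.8], [47.7, -3.1]] [312.58555327 272.41968303] [313.24494198 235.93759125]
232 bbbbbbbbbbbbbbbbbbbbbbbbbbbbbbbbbbbbbbbbbbbbbbbbbbbbbbbbbbbbbbbbbbbbbbbbbbbbbbbbbbbbbbbbbbbb
234 bbbbbbbbbbbbbbbbbbbbbbbbbbbbbbbbbbbbbbbbbbbbbbbbbbbbbbbbbbbbbbbbbbbbbbbbbbbbbbbbbbbbbbbbbbbb
236 bbbbbbbbbbbbbbbbbbbbbbbbbbbbbbbbbbbbbbbbbbbbbbbbbbbbbbbbbbbbbbbbbbbbbbbbbbbbbbbbbbbbbbbbbbbb
238 bbbbbbbbbbbbbbbbbbbbbbbbbbbbbbbbbbbbbbbbbbbbbbbbbbbbbbbbbbbbbbbbbbbbbbbbbbbbbbbbbbbbbbbbbbbb
240 bbbbbbbbbbbbbbbbbbbbbbbbbbbbbbbbbbbbbbbbbbbbbbbbbbbbbbbbbbbbbbbbbbbbbbbbbbbbbbbbbbbbbbbbbbbb
242 bbbbbbbbbbbbbbbbbbbbbbbbbbbbbbbbbbbbbbbbbbbbbbbbbbbbbbbbbbbbbbbbbbbbbbbbbbbbbbbbbbbbbbbbbbbb
244 bbbbbbbbbbbb-,o,,,o,oo##obbbbbbbbbbbbbbbbbbbbbbbbbbbbbbbbbbbbbbbbbbbo#oo,ooo,,o,bbbbbbbbbbbb
246 bbbbbbbbbbbb,o,o,,,,o###obbbbbbbbbbbbbbbbbbbbbbbbbbbbbbbbbbbbbbbbbbo###o,,o,,,o,bbbbbbbbbbbb
248 bbbbbbbbbbb-,ooo,,,oo###obbbbbbbbbbbbbbbbbbbbbbbbbbbbbbbbbbbbbbbbbbo###oo,,,oo,o,bbbbbbbbbbb
250 bbbbbbbbbbb,o,oo,,,oo###obbbbbbbbbbbb
[... 2459 characters left out ...]
oooooo###############
302 ###############oooooooooobbbbbbbbbbbbbbbbbbbbbbbbbbbbbbbbbbbbbbbbbbooooooooooo##############
304 ###############oooooooooobbbbbbbbbbbbbbbbbbbbbbbbbbbbbbbbbbbbbbbbbbboooooooooo##############
306 ##############ooooooooo#obbbbbbbbbbbbbbbbbbbbbbbbbbbbbbbbbbbbbbbbbbboooooooooo##############
308 ##############ooooooooooobbbbbbbbbbbbbbbbbbbbbbbbbbbbbbbbbbbbbbbbbbbooooooooooo#############
310 #############ooooooooo,,,,bbbb----------bbbbbbbbbb----------bbbbbb-oooooooooooo#############
312 #############ooooooooo,,,,,,,-.............................-ooooooooooooooooooo#############
314 #############ooooooooo,,,,,,,,..............................,ooooooooo,oooooooo#############
```

```bash
python3 -m handwheel '[[-1,0,0,0,0,0,0],[-1,0,0,0,0,0,0],[-1,0.1,0,-0.3,0,0,0],[-1,0,0,-0.5,0,0,0],[-1,0,0,-0.6,0,0,0],[-1,0,0,-0.8,0,0,0],[-1,0,0,-0.8,0,0,0],[-1,0,0,0,0,0,0],[-1,0,0,0,0,0,0],[-1,0,0,0,0,0,0]]' 90
python3 -c "
from h import *
s=sense();print(np.round(s['tool_pos'],2),np.round(s['ft_force'],1),np.round(s['finger_gap'],1),np.round(s['wrist_torque'],2))
c=snapshot('scene');p=snapshot('wrist')
for n,i in(('s',c),('w',p)):
  for q in('plug','eye','tang'): print(n,q,[(np.round(d['location'],1).tolist(),round(d['conf'],2)) for d in place_of(i,q)[:1]])"
```

```text
time: 20.95
tool_pos: [554.7, 63.5, 126.2]
tcp_rot: [180.0, 0.0, 175.6]
ft_force: [-0.4, -0.4, -2.0]
finger_gap: 22.6
grip_force: 88.1
[554.75  63.48 126.16] [-0.4 -0.4 -2. ] 22.6 [-0.01  0.01  0.03]
s plug [([552.8, 60.2, 84.1], 0.75)]
s eye [([553.5, 61.3, 170.2], 0.65)]
s tang [([622.6, 90.2, 131.2], 0.41)]
w plug [([557.0, 65.3, 87.0], 0.71)]
w eye []
w tang []
```

```bash
python3 -m handwheel '[[-1,0,0,-2,0,0,0],[-1,0,0,-3,0,0,0],[-1,0,0,-3,0,0,0],[-1,0,0,-3,0,0,0],[-1,1.8,2.4,-2.5,0,0,0],[-1,1.8,2.4,-2.5,0,0,0],[-1,1.8,2.4,-2.5,0,0,0],[-1,1.8,2.4,-2,0,0,0],[-1,0,0,0,0,0,0],[-1,0,0,0,0,0,0],[-1,0,0,0,0,0,0]]' 90
cat > bal.py <<'E'
from h import *
s=sense();print(np.round(s['tool_pos'],1),np.round(s['tcp_rot'],2),np.round(s['finger_gap'],1),np.round(s['ft_force'],1))
p=snapshot("wrist");t=snapshot("top");c=snapshot("scene")
for n,i in(('w',p),('t',t),('s',c)):
  for q in('balance','hook_seat'): print(n,q,[(np.round(d['location'],1).tolist(),round(d['conf'],2)) for d in place_of(i,q)[:2]])
  for q in('hook',):
    for d in trace(i,q)[:1]:
      v,u=np.where(d["pixels"]);print(n,q,round(d["conf"],2),len(u),u.min(),u.max(),v.min(),v.max())
hsv=cv2.cvtColor(p["image"],cv2.COLOR_RGB2HSV)
m=((hsv[...,0]>100)&(hsv[...,0]<125)&(hsv[...,1]>120)).astype(np.uint8)
n,l,st,ce=cv2.connectedComponentsWithStats(m)
for k in range(1,n):
    if st[k,4]>150: print("blue",st[k],ce[k].round())
    if st[k,4]>1500:
        cn=max(cv2.findContours((l==k).astype(np.uint8),cv2.RETR_EXTERNAL,cv2.CHAIN_APPROX_NONE)[0],key=cv2.contourArea)
        for q in cv2.approxPolyDP(cn,6,True)[:,0]: print(q,np.round(onplane(p,q,15),1),np.round(onplane(p,q,275),1))
print("pred seat",proj(p,(565,293,193)),"tip",proj(p,(545,292,198)))
np.savez("wb.npz",**{k:p[k] for k in("image","R","t","intrinsics")})
im=p["image"].astype(int); a,b=map(int,proj(p,(565,293,193)))
for v in range(max(0,b-70),min(400,b+110),3): print(v,"".join("#" if r.max()<50 else "B" if r[2]>r[0]*1.6 else "o" if r.max()<100 else "-" if r.max()<170 else "." for r in im[v,max(0,a-90):a+110:2]))
print(max(0,a-90))
E
python3 bal.py
```

```text
time: 22.27
tool_pos: [490.1, 164.6, 330.4]
tcp_rot: [-180.0, -0.0, 175.6]
ft_force: [0.0, -0.1, -3.1]
finger_gap: 22.7
grip_force: 88.5
[490.1 164.6 330.4] [-1.7997e+02 -1.0000e-02  1.7561e+02] 22.7 [ 0.  -0.1 -3.1]
w balance [([659.2, 303.1, 0.7], 0.89)]
w hook_seat [([569.0, 298.1, 197.3], 0.81)]
w hook 0.61 765 424 469 232 345
t balance [([370.1, 75.9, -2.2], 0.21)]
t hook_seat []
s balance [([662.4, 297.3, 1.5], 0.68)]
s hook_seat [([558.0, 293.1, 193.3], 0.95)]
s hook 0.67 515 361 423 271 318
blue [626   0  14  52 405] [635.  32.]
blue [   0  190   64   49 2229] [ 30. 212.]
[ 54 191] [ 506.6 -266.4   15. ] [449.4  -8.9 275. ]
[  0 197] [ 509.8 -359.1   15. ] [450.7 -47.2 275. ]
[  0 213] [ 537.2 -371.3   15. ] [462.  -52.2 275. ]
[ 13 229] [ 567.4 -361.8   15. ] [474.4 -48.3 275. ]
[  0 238] [ 582.2 -391.4   15. ] [480.5 -60.5 275. ]
[ 63 218] [ 554.2 -268.9   15. ] [469. -10. 275.]
blue [ 363  205   71   83 3988] [397. 241.]
[431 206] [580.5 351.2  15. ] [479.8 245.5 275. ]
[363 214] [586.1 237.7  15. ] [482.1 198.8 275. ]
[366 266] [686.7 240.7  15. ] [523.6 200.  275. ]
[377
[... 5958 characters left out ...]
####################################o-......---oooooooooooooooo---
344 ########################################################################o-...----oooooooooooooooo---
347 ####################oo#####################o##############################o-.----ooooooooooooooo--.-
350 #####################--#####################################################o-----ooooooooooooo--..o
353 #####################-.-o######################################################----oooooooooooo-..-o
356 #####################o-.-o######################################################o----oooooooo-oooooo
359 #####################o-.-.-########################################################---oooooo--oooooo
351
```

```bash
python3 - <<'E'
from h import *
d=np.load("wb.npz");p={k:d[k] for k in d};im=p["image"].astype(int)
for v in list(range(226,240))+list(range(240,286,6)): print(v,im[v,434:452].max(1).tolist())
for z,uv in((201,(443,232)),(197,(443,235)),(193,(442,240)),(193,(442,280))): print(uv,z,np.round(onplane(p,uv,z),1))
m=cv2.inRange(cv2.cvtColor(p["image"],cv2.COLOR_RGB2HSV),(100,120,0),(125,255,255)); 
L=[(np.where(m[v,355:380])[0].min()+355,v) for v in range(218,262)]; T=[(u,np.where(m[195:230,u])[0].min()+195) for u in range(368,429)]
for n,q in(("left",L),("top",T)):
    P=np.array([onplane(p,x,15)[:2] for x in q],np.float32); vx,vy,x0,y0=cv2.fitLine(P,cv2.DIST_HUBER,0,.01,.01).ravel(); print(n,vx,vy,x0,y0,np.degrees(np.arctan2(vy,vx)))
E
```

```text
226 [162, 178, 180, 177, 176, 174, 169, 169, 171, 173, 176, 174, 177, 178, 175, 173, 173, 173]
227 [160, 177, 178, 176, 175, 175, 174, 171, 173, 174, 176, 175, 175, 174, 176, 174, 175, 176]
228 [162, 179, 180, 175, 174, 173, 175, 172, 170, 173, 175, 178, 176, 176, 174, 174, 174, 176]
229 [162, 180, 180, 176, 174, 174, 172, 172, 171, 173, 178, 181, 179, 174, 173, 172, 173, 176]
230 [160, 180, 181, 178, 173, 175, 173, 169, 168, 171, 177, 182, 175, 174, 176, 173, 171, 175]
231 [159, 179, 178, 174, 174, 174, 164, 147, 139, 141, 156, 169, 175, 175, 175, 174, 174, 176]
232 [159, 175, 175, 174, 174, 167, 137, 106, 93, 97, 118, 144, 168, 179, 179, 176, 175, 177]
233 [159, 175, 172, 173, 171, 154, 106, 77, 69, 71, 80, 105, 140, 167, 176, 177, 175, 178]
234 [160, 177, 172, 174, 168, 138, 92, 70, 65, 65, 69, 80, 109, 140, 164, 175, 176, 178]
235 [162, 176, 172, 172, 167, 134, 93, 73, 65, 67, 80, 98, 112, 128, 148, 169, 176, 179]
236 [160, 177, 174, 171, 167, 133, 102, 80, 68, 78, 108, 137, 152, 155, 155, 168, 174, 177]
237 [147, 173, 174, 174, 168, 133, 110, 88, 79, 90, 131, 168, 190, 187, 172,
[... 512 characters left out ...]
71, 170, 148, 130, 157, 187, 205, 201, 179, 175, 178, 179, 176, 174, 175]
264 [156, 168, 181, 180, 174, 147, 123, 143, 183, 206, 201, 175, 172, 173, 174, 175, 173, 172]
270 [155, 165, 177, 175, 170, 146, 128, 152, 183, 204, 199, 176, 171, 171, 172, 173, 174, 176]
276 [158, 160, 174, 174, 169, 146, 129, 154, 187, 206, 198, 176, 170, 171, 172, 172, 169, 167]
282 [56, 63, 101, 149, 170, 151, 127, 152, 185, 204, 199, 174, 165, 168, 169, 170, 168, 171]
(443, 232) 201 [537.1 289.  201. ]
(443, 235) 197 [542.5 291.  197. ]
(442, 240) 193 [550.2 292.2 193. ]
(442, 280) 193 [599.  295.4 193. ]
left 0.99768597 0.06799091 633.5002 239.74109 3.8985991
top 0.06340356 -0.997988 582.3766 296.25113 -86.3648
```

The wrist data puts the bar on a line through about (561,294) at a yaw of 3.8°, with its tip at x≈540. I'll go round to -x, descend there, turn to the bar's direction and check the position.

```bash
python3 -m handwheel '[[-1,0.24,2,0,0,0,0],[-1,0.24,3.1,0,0,0,0],[-1,0.24,3.1,0,0,0,0],[-1,0.24,2.5,0,0,0,-0.07],[-1,0,1.6,0,0,0,-0.073],[-1,0,0,3,0,0,0],[-1,0,0,3.3,0,0,0],[-1,0,0,3.3,0,0,0],[-1,0,0,3.3,0,0,0],[-1,0,0,2.6,0,0,0],[-1,0,0,1,0,0,0],[-1,0,0,0,0,0,0]]' 90
python3 -m handwheel '[[-1,0,0,0,0,0,0],[-1,0,0,0,0,0,0]]'
cat > see.py <<'E'
from h import *
s=sense();T=s['tool_pos'];print(np.round(T,1),np.round(s['tcp_rot'],2),np.round(s['finger_gap'],1),np.round(s['ft_force'],1))
p=snapshot("wrist");c=snapshot("scene");t=snapshot("top")
for n,i in(('w',p),('s',c),('t',t)):
  for q in('hook_seat','eye','plug'): print(n,q,[(np.round(d['location'],1).tolist(),round(d['conf'],2)) for d in place_of(i,q)[:1]])
bx=np.array([.998,.066]);a=proj(c,(T[0],T[1],T[2]+44));b=proj(c,(561,294,193));print("scene eye pred",a,"seat pred",b)
im=c["image"].astype(int); u0,v0=int(min(a[0],b[0]))-20,int(min(a[1],b[1]))-22
print(u0,v0)
for v in range(v0,v0+64): print(v,"".join("#" if r.max()<45 else "o" if r.max()<80 else "B" if r[2]>r[0]*1.5 else "y" if r[0]>r[2]*1.6 else "-" if r.max()<130 else ":" if r.max()<160 else "." for r in im[v,u0:u0+75]))
E
python3 see.py
```

```text
time: 23.87
tool_pos: [487.0, 287.2, 162.4]
tcp_rot: [-179.9, -0.3, -176.2]
ft_force: [0.7, -0.4, -3.5]
finger_gap: 23.5
grip_force: 88.6
time: 24.03
tool_pos: [490.4, 288.8, 168.5]
tcp_rot: [179.9, 0.2, -176.2]
ft_force: [-0.9, 0.5, -2.7]
finger_gap: 23.0
grip_force: 88.6
[490.4 288.8 168.5] [ 179.92    0.2  -176.23] 23.0 [-0.9  0.5 -2.7]
w hook_seat [([379.4, 178.8, 0.8], 0.16)]
w eye [([487.4, 285.2, 211.1], 0.7)]
w plug [([493.9, 290.0, 130.2], 0.62)]
s hook_seat [([562.1, 293.8, 194.6], 0.56)]
s eye [([487.5, 286.9, 213.8], 0.75)]
s plug [([488.1, 289.8, 131.5], 0.62)]
t hook_seat [([566.9, 291.6, 193.7], 0.54)]
t eye [([491.3, 285.9, 211.9], 0.56)]
t plug [([487.4, 284.8, 129.8], 0.65)]
scene eye pred [444.72614779 252.66027329] seat pred [417.20311795 275.59452813]
397 230
230 ............::--::::::-###o--oooo########################################o-
231 ............:---::::::-o##ooooo##########################################o-
232 ............:---::::::-o#################################################--
233 ............:---::::::-o#########################################
[... 4110 characters left out ...]
:::::::::::::::-yyyyyyyyyyyyyyyyyyyyyy-::----------------:::
286 ...:::::::::::::::::::::::::::---yyyyyyyyyyyyyyyyyyy--:-----------------:::
287 ..:::::::::::::::::::::::::::::---yyyyyyyyyyyyyyyyy--::----------------::::
288 :::::::::::::::::::::::::::::::::----yyyyyyyyyyyy--:::----------------:::::
289 :::::::::::::::::::::::::::::::::::-----yyyyyy----::::----------------:::::
290 ::::::::::::::::::::::::::::::::::::::::::--:::::::::-----------------:::::
291 :::::::::::::::::::::::::::::::::::::::::::::::::::::----------------::::::
292 ::::::::::::::::::::::::::::::::::::::::::::::::::::-----------------::::::
293 :::::::::::::::::::::::::::::::::::::::::::::::::::------------------::::::
```

```bash
python3 -m handwheel '[[-1,-1,0.05,0.2,0,0,0],[-1,-1,0,0.2,0,0,0],[-1,-1,0,0,0,0,0],[-1,-0.8,0,0,0,0,0],[-1,-0.8,0,0,0,0,0],[-1,-0.7,0,0,0,0,0],[-1,-0.7,0,0,0,0,0],[-1,-0.7,0,0,0,0,0],[-1,-0.7,0,0,0,0,0],[-1,0,0,0,0,0,0],[-1,0,0,0,0,0,0],[-1,0,0,0,0,0,0]]' 90
cat > see2.py <<'E'
from h import *
s=sense();T=s['tool_pos'];print(np.round(T,1),np.round(s['tcp_rot'],2),np.round(s['finger_gap'],1),np.round(s['ft_force'],1),np.round(s['wrist_torque'],2))
c=snapshot("scene");t=snapshot("top")
for n,i in(('s',c),('t',t)):
  for q in('hook_seat','eye','plug'): print(n,q,[(np.round(d['location'],1).tolist(),round(d['conf'],2)) for d in place_of(i,q)[:1]])
# sleeve lower edge: bands on column along projected vertical line on the column's +y face
import sys
R=np.array([[.998,-.066],[.066,.998]]);O=np.array([656.9,301.5])
for off in((0,15.2),(15.2,0)):
  for z in range(100,216,2):
    q=O+R@np.array(off); u,v=proj(c,(*q,z)); print(z,c["image"][int(round(v)),int(round(u))].tolist(),end=" ")
  print()
E
python3 see2.py
```

```text
time: 25.63
tool_pos: [562.5, 293.5, 161.6]
tcp_rot: [-180.0, -0.0, -176.2]
ft_force: [0.3, 0.5, -2.3]
finger_gap: 23.1
grip_force: 88.6
[562.5 293.5 161.6] [-1.8000e+02 -3.0000e-02 -1.7623e+02] 23.1 [ 0.3  0.5 -2.3] [ 0.    0.02 -0.03]
s hook_seat [([560.8, 293.0, 192.8], 0.69)]
s eye [([559.0, 293.9, 204.5], 0.8)]
s plug [([558.1, 292.7, 123.6], 0.6)]
t hook_seat []
t eye [([532.8, -304.8, -0.9], 0.58)]
t plug [([558.2, 293.0, 127.3], 0.4)]
100 [118, 114, 108] 102 [118, 114, 108] 104 [118, 113, 108] 106 [118, 114, 108] 108 [118, 114, 108] 110 [118, 114, 109] 112 [118, 114, 109] 114 [118, 114, 108] 116 [118, 112, 107] 118 [118, 112, 107] 120 [113, 99, 93] 122 [118, 111, 105] 124 [112, 96, 90] 126 [101, 64, 60] 128 [101, 64, 60] 130 [94, 34, 30] 132 [94, 34, 30] 134 [93, 24, 20] 136 [91, 30, 25] 138 [91, 30, 25] 140 [81, 43, 35] 142 [60, 60, 48] 144 [60, 60, 48] 146 [44, 67, 53] 148 [41, 66, 52] 150 [41, 66, 52] 152 [41, 67, 53] 154 [41, 67, 53] 156 [59, 76, 64] 158 [94, 97, 89] 160 [94, 97, 89] 162 [109, 107, 100] 164 [99, 96, 91] 166 [99, 96, 91] 168 [73, 70, 66] 170 [39, 38, 37] 1
[... 672 characters left out ...]
134 [48, 55, 44] 136 [37, 59, 46] 138 [39, 62, 49] 140 [51, 68, 56] 142 [51, 68, 56] 144 [68, 78, 69] 146 [87, 90, 82] 148 [87, 90, 82] 150 [97, 96, 90] 152 [89, 87, 82] 154 [89, 87, 82] 156 [67, 64, 62] 158 [67, 64, 62] 160 [40, 38, 37] 162 [22, 21, 22] 164 [22, 21, 22] 166 [13, 12, 14] 168 [12, 11, 13] 170 [15, 14, 15] 172 [14, 15, 14] 174 [15, 15, 15] 176 [15, 15, 15] 178 [17, 17, 17] 180 [14, 14, 16] 182 [14, 14, 16] 184 [15, 16, 16] 186 [16, 14, 13] 188 [14, 16, 17] 190 [14, 16, 17] 192 [16, 16, 17] 194 [19, 18, 19] 196 [19, 18, 19] 198 [18, 17, 18] 200 [21, 21, 22] 202 [32, 32, 31] 204 [56, 54, 51] 206 [79, 77, 73] 208 [79, 77, 73] 210 [96, 93, 88] 212 [104, 100, 96] 214 [106, 102, 97]
```

```bash
python3 -m handwheel '[[-1,0,0,0.35,0,0,0],[-1,0,0,0.35,0,0,0],[-1,0,0,0.35,0,0,0],[-1,0,0,0.35,0,0,0],[-1,0,0,0.35,0,0,0],[-1,0,0,0.35,0,0,0],[-1,0,0,0.35,0,0,0],[-1,0,0,0.35,0,0,0],[-1,0,0,0,0,0,0],[-1,0,0,0,0,0,0],[-1,0,0,0,0,0,0]]' 90
cat > see3.py <<'E'
from h import *
F=[]
s=sense();T=s['tool_pos'];print(np.round(T,1),np.round(s['tcp_rot'],2),np.round(s['finger_gap'],1),np.round(s['ft_force'],1),np.round(s['wrist_torque'],2))
c=snapshot("scene")
for i in range(3): F.append(sense()['ft_force'][2]); snapshot("top")
print("fz",np.round(F,1))
for q in('hook_seat','eye','plug'): print(q,[(np.round(d['location'],1).tolist(),round(d['conf'],2)) for d in place_of(c,q)[:1]])
R=np.array([[.998,-.066],[.066,.998]]);O=np.array([656.9,301.5])
for off in((0,15.2),(15.2,0)):
  P=[];
  for z in range(100,200,3):
    u,v=proj(c,(*(O+R@np.array(off)),z)); a=c["image"][int(round(v)),int(round(u))].astype(int); P.append("#" if a.max()<45 and a.max()-a.min()<10 else "R" if a[0]>a[1]*1.5 else "G" if a[1]>a[0]*1.15 else ".")
  print("".join(P))
E
python3 see3.py
```

```text
time: 26.95
tool_pos: [562.9, 293.6, 134.2]
tcp_rot: [180.0, 0.0, -176.2]
ft_force: [-1.4, -0.3, 1.8]
finger_gap: 23.4
grip_force: 88.4
[562.9 293.6 134.2] [ 1.7999e+02  3.0000e-02 -1.7623e+02] 23.4 [-1.4 -0.3  1.8] [-0.02  0.18 -0.02]
fz [1.4 2.5 2.6]
hook_seat [([559.6, 291.2, 180.0], 0.84)]
eye [([562.3, 296.1, 180.5], 0.8)]
plug [([559.1, 295.0, 98.7], 0.85)]
.........RRRRR.GGGGG##############
.....RRRRR.GGGG###############....
```

The eye is loading the hook: it has sunk about 15 mm, and force and kinematics agree. I'll tug about 13 mm more to reach the middle of the green band.

```bash
python3 -m handwheel '[[-1,0,0,0.2,0,0,0],[-1,0,0,0.25,0,0,0],[-1,0,0,0.25,0,0,0],[-1,0,0,0.25,0,0,0],[-1,0,0,0.2,0,0,0],[-1,0,0,0.1,0,0,0],[-1,0,0,0,0,0,0],[-1,0,0,0,0,0,0],[-1,0,0,0,0,0,0],[-1,0,0,0,0,0,0],[-1,0,0,0,0,0,0],[-1,0,0,0,0,0,0]]' 90
python3 see3.py
```

```text
time: 28.3
tool_pos: [562.9, 293.6, 121.6]
tcp_rot: [180.0, 0.0, -176.2]
ft_force: [-1.4, -0.4, 4.8]
finger_gap: 23.1
grip_force: 88.2
[562.9 293.6 121.6] [ 1.7999e+02  2.0000e-02 -1.7624e+02] 23.1 [-1.4 -0.4  4.8] [0.01 0.17 0.01]
fz [5.8 5.3 5.7]
hook_seat [([561.3, 294.3, 166.7], 0.75)]
eye [([561.0, 292.8, 166.6], 0.81)]
plug [([559.8, 290.7, 87.2], 0.77)]
.........RRRRRR###############....
.....RRRRRRR##############........
```

It's in the green: sunk about 27 mm, with force and vision in agreement. Now I'll ease back up to the free-hang height and release.

```bash
python3 -m handwheel '[[-1,0,0,-0.3,0,0,0],[-1,0,0,-0.35,0,0,0],[-1,0,0,-0.35,0,0,0],[-1,0,0,-0.35,0,0,0],[-1,0,0,-0.3,0,0,0],[-1,0,0,-0.15,0,0,0],[-1,0,0,0,0,0,0],[-1,0,0,0,0,0,0],[-1,0,0,0,0,0,0],[-1,0,0,0,0,0,0],[-1,0,0,0,0,0,0]]' 40
python3 see3.py
```

```text
time: 29.57
tool_pos: [562.6, 293.5, 139.0]
tcp_rot: [-180.0, -0.0, -176.2]
ft_force: [-0.1, 0.2, -0.1]
finger_gap: 22.9
grip_force: 88.5
[562.6 293.5 139. ] [-1.7999e+02 -2.0000e-02 -1.7623e+02] 22.9 [-0.1  0.2 -0.1] [-0.03 -0.02 -0.02]
fz [-0.1  1.5  0.7]
hook_seat [([562.6, 293.4, 184.8], 0.94)]
eye [([562.1, 291.1, 182.5], 0.73)]
plug [([559.5, 293.5, 102.1], 0.65)]
.........RRRRR.GGGGGG#############
.....RRRRR.GGGGG################..
```

Net force is about zero, so I'll release.

```bash
python3 -m handwheel '[[-0.3,0,0,0,0,0,0],[-0.1,0,0,0,0,0,0],[0.2,0,0,0,0,0,0],[0.6,0,0,0,0,0,0],[1,0,0,0,0,0,0],[1,0,0,0,0,0,0],[1,0,0,0,0,0,0],[1,0,0,0,0,0,0],[1,0,0,0,0,0,0],[1,0,0,0,0,0,0],[1,0,0,0,0,0,0]]' 40
python3 see3.py
```

```text
time: 30.83
tool_pos: [562.7, 293.5, 139.3]
tcp_rot: [180.0, 0.0, -176.2]
ft_force: [0.9, 0.2, -0.3]
finger_gap: 85.3
grip_force: 0.0
[562.7 293.5 139.3] [ 180.      0.   -176.23] 85.3 [ 0.9  0.2 -0.3] [ 0.   -0.03  0.01]
fz [-0.1  0.6  0.9]
hook_seat [([559.3, 290.9, 187.6], 0.7)]
eye []
plug [([562.6, 293.9, 103.9], 0.86)]
.........RRRRR.GGGGGG#############
.....RRRRR.GGGGGG###############..
```

```bash
python3 -m handwheel '[[1,0,0,-0.8,0,0,0],[1,0,0,-1.5,0,0,0],[1,0,0,-2,0,0,0],[1,0,0,-2.5,0,0,0],[1,0,0,-2.5,0,0,0],[1,0,0,-2.5,0,0,0],[1,0,0,-2.5,0,0,0],[1,2,0,0,0,0,0],[1,3,0,0,0,0,0],[1,3,0,0,0,0,0],[1,2,0,0,0,0,0],[1,0,0,0,0,0,0]]'
python3 -m handwheel '[[1,0,0,0,0,0,0],[1,0,0,0,0,0,0],[1,0,0,0,0,0,0],[1,0,0,0,0,0,0],[1,0,0,0,0,0,0],[1,0,0,0,0,0,0],[1,0,0,0,0,0,0],[1,0,0,0,0,0,0],[1,0,0,0,0,0,0],[1,0,0,0,0,0,0],[1,0,0,0,0,0,0],[1,0,0,0,0,0,0]]'
python3 see3.py; python3 -c "
from h import *
for n in('scene','top','wrist'):
  p=snapshot(n)
  for q in('tang','pick','plug','valve_a','cap','mug','tappet','eye','hook_seat'): print(n,q,[(np.round(d['location']).tolist(),round(d['conf'],2)) for d in place_of(p,q)[:2]])"
```

```text
time: 32.18
tool_pos: [460.1, 287.2, 283.4]
tcp_rot: [180.0, -0.0, -176.1]
ft_force: [-0.3, -0.2, -0.5]
finger_gap: 85.2
grip_force: 0.0
time: 33.18
tool_pos: [462.9, 286.9, 282.3]
tcp_rot: [180.0, 0.0, -176.2]
ft_force: [0.4, 0.4, -0.4]
finger_gap: 85.0
grip_force: 0.0
[462.9 286.9 282.3] [ 180.      0.   -176.23] 85.0 [ 0.4  0.4 -0.4] [-0.02 -0.04  0.06]
fz [ 0.7 -0.7 -1.1]
hook_seat [([561.6, 292.3, 186.7], 0.95)]
eye [([561.9, 292.9, 184.1], 0.89)]
plug [([561.1, 291.1, 102.1], 0.88)]
.........RRRRR.GGGGGG#############
.....RRRRR.GGGGG#################.
scene tang [([623.0, 91.0, 134.0], 0.56)]
scene pick []
scene plug [([560.0, 296.0, 104.0], 0.81)]
scene valve_a [([389.0, -124.0, 4.0], 0.57), ([370.0, 78.0, -1.0], 0.48)]
scene cap [([381.0, 176.0, 1.0], 0.57), ([660.0, 294.0, 5.0], 0.32)]
scene mug [([772.0, 182.0, -2.0], 0.77)]
scene tappet [([379.0, 175.0, 2.0], 0.73), ([380.0, -231.0, -1.0], 0.44)]
scene eye [([562.0, 292.0, 186.0], 0.68), ([380.0, 178.0, 0.0], 0.4)]
scene hook_seat [([561.0, 289.0, 185.0], 0.87), ([385.0, -125.0, 6.0], 0.62)]
top tang [([623.0, 90.0, 132.0], 0.42)]
top pick [([536.0, -301.0, 7.0], 0.62)]
top plug [([621.0, 91.0, 134.0], 0.63), ([558.0, 290.0, 106.0], 0.52)]
top valve_a [([369.0, 76.0, -2.0], 0.59), ([384.0, -122.0, -2.0], 0.58)]
top cap [([381.0, 180.0, -1.0], 0.48)]
top mug [([777.0, 188.0, -7.0], 0.95)]
top tappet [([386.0, -237.0, 1.0], 0.57)]
top eye [([564.0, 294.0, 182.0], 0.51)]
top hook_seat [([568.0, 293.0, 184.0], 0.62)]
wrist tang [([626.0, 96.0, 131.0], 0.87)]
wrist pick []
wrist plug [([566.0, 294.0, 101.0], 0.74), ([566.0, 300.0, 184.0], 0.42)]
wrist valve_a [([387.0, -124.0, 3.0], 0.93), ([368.0, 83.0, -2.0], 0.76)]
wrist cap [([380.0, 181.0, -0.0], 0.91)]
wrist mug [([769.0, 187.0, -1.0], 0.75)]
wrist tappet []
wrist eye [([559.0, 290.0, 184.0], 0.69)]
wrist hook_seat [([566.0, 296.0, 184.0], 0.8), ([564.0, 297.0, 98.0], 0.64)]
```

The plug hangs at rest, the ring is up, the pick is in its holder and nothing else has moved.

```bash
python3 -c "
from bench import hand_in
print(hand_in())"
```

```text
the job is handed in; nothing more can be done
None
```

The job is done and handed in at about 33 s: the ring leans back at about 106°, the pick is back in its holder, and the plug hangs at rest from the hook after a tug to about 27 mm, inside the green band; the hand-in returned no verdict.

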